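Lay the tall recorder pack down in the packing tray

ROBOT

A 6-joint arm with a two-finger parallel gripper is mounted at the origin on a cart in front of the work surface, level with it; the furniture and walls round the work are solid. World frame = base frame: x ahead of the robot, y to its left, z up, the work surface at z = 0. Lengths are in m, angles in rad, forces in N, time in s.
With the tool pointing down it reaches from about 0.35 to 0.775 m from the base axis. Payload 5.5 kg.
Tool frame: the origin (TCP) lies at the very end of the fingers, on their centre line; the grasp point (between the pads) lies 19 mm behind it; z points along the fingers, y is the line along which they close (so a half turn about z gives the same grasp; the last joint's range is limited). The gripper opens to 85 mm and grips with 20 to 120 N. Pads are 22 mm wide; open, the fingers measure 114 mm over their backs; the gripper's body (76 mm by 85 mm) begins 54 mm behind the grasp point. The pads swing forward as they close: fully open they stand 13 mm farther back than shut.
Start: joints at [-1.468, 0.313, 0.046, 1.304, 0, 1.431], TCP at [0.138, -0.558, 0.231] pointing down, gripper open.
Joint ranges: [-2.76, 2.76], [-0.86, 1.69], [-1.03, 1.26], [-2.2, 2.34], [-1.47, 1.5], [-3.14, 3.14]. Speed limits (rad/s): [2.57, 2.57, 3.14, 3.14, 3.14, 3.14].

INTERFACE

Orientations are given as a unit quaternion [w, x, y, z].
In Python, from workcell import env, imaging, ticket gives the robot as it stands. The module is installed in compiled form; this text tells all that it offers.
- The arm moves only by the tool apply_moves, never from a script. Its argument "rows" is a list of rows, each an object with "xyz": the shift along the tool's x, y, z in mm, a list of three; "turn": the turn, a rotation vector about the tool's x, y, z in rad, a list of three; "grip": the opening, from 0 (shut) to 1 (fully open). A call has 1 to 12 rows; each row is the pose to reach, as a shift and turn from the pose commanded when the call began, along the tool's axes at that moment; what a row does not reach only later rows make up. A row lasts 1/12 s, in which the tool goes at most 41.7 mm and 7.16 degrees, less where a joint would pass 70% of its speed; a pose out of reach is approached as far as the arm can. A call with a gripper value outside its range is refused whole. The fingers move at their own pace and stop on an object; "force" is the grip in N (left out, the last holds). Time passes only in rows, so rows that repeat a pose let the fingers close. It gives the time, the measured TCP pose, the force, the opening and the grip force at its end, in the units of the state.
- env.get_state(): the state, without advancing time (a new reading comes with each control period).
- imaging.read_camera(name): name is "side" or "top" or "wrist"; returns a dict with "color" (480x640x3 uint8, blue, green, red), "z_map" (480x640 float32, m along the optical axis (not along the pixel's ray), 0 where there is no reading), "camera_matrix" (3x3 intrinsics, pixels), "k1" (the pictures are not rectified: a ray, as slopes to the right and down, at radius r is drawn at 1 + k1 r^2 times it, then the intrinsics apply), "view" (4x4, takes a point from world to camera coordinates). Camera axes: x right, y down, z forward; pixel columns grow to the right and rows downward; lengths in m; the calibration is good to about 2 mm. A picture is of the moment at which its call begins.
- ticket.hand_in(): hands the job in; it is judged then, once.
The state is a dict: "clock": time; "joint_pos": joint angles; "qvel": joint speeds; "tau": joint torques, N m; "tcp_pos": TCP position; "orientation": TCP orientation; "wrist_force": force on the tool from outside, world axes, zero at the start; "ft_torque": the same for the moment, N m; "finger_gap": finger opening in m; "grip_force": force on a finger pad.
Only numpy, scipy, OpenCV 4.12 (cv2) and the standard library are available. Lean on these libraries where they do the work, as an engineer would, in place of code of your own. Each camera call takes 0.05 s, during which the arm holds its last target. There are 200 camera calls.

TASK

Two packs of stick recorders stand in the lanes of the packing tray, and the tall one is too high for the tray to be stacked. With your fingertips, push the tall pack over, away from the open front of the tray, so that it lies flat in its lane with its top towards the end stop; then push it along the lane until it sits flush against the end stop. Only push it, never lift or carry it, and leave the short pack standing and everything else where it is.

Things in the scene. Friction and masses are not known exactly. Their poses are not given: they have to be found in the camera images.
- tray: Fixed two-lane packing tray, 200 x 222 mm, grey plastic, metal end stop. Origin: centre of its underside, on the table; x runs along the lanes from the open, wall-less front (x = -100 mm, towards the robot) to the end stop (30 mm high, inner face at x = +90 mm), z up. Floor 4 mm thick. Side rails and divider at y = 0, 14 mm high, bound two lanes 100 mm wide centred on y = +54 and -54 mm.
- tall_pack: Tall pack: rigid banded stack of eight black stick recorders, 44 (x) by 71 (y) by 85 mm high (z), 0.12 to 0.25 kg. Origin: centre of its underside. Starts upright near the front of either lane, its x within 5 degrees of the tray's x. Pushed near its top along the tray's +x it tips over its far bottom edge and falls past about 27 degrees; pushed low it slides.
- pack_top (a point): Centre of the tall pack's top face, 85 mm up its z from its origin. This face ends against the end stop.
- pack_mid (a point): Middle of the tall pack, 42.5 mm up its z from its origin; 22 mm above the tray floor (26 mm above the table) once the pack lies flat.
- short_pack: The short pack: the same black stack of five recorders, 44 x 71 mm and 53 mm high, loose, standing in the other lane beside the tall one. Origin: centre of its underside. It stays standing.
- tape: Loose roll of brown packing tape lying flat, 74 mm across, 36 mm high, on the table to the right of the tray. Origin: centre of its underside.
- cup: Loose turned steel parts cup, 58 mm across, 29 mm high, on the table to the left of the tray. Origin: centre of its underside.
- receiver: Loose grey receiver box, 48 x 62 x 17 mm, on the table to the left of the cup. Origin: centre of its underside.
There are look-alikes about, which are no part of the job. Leave any blue, purple or turquoise look-alike of the tall_pack alone.

How it is judged:
On the way:
1. the tall pack lies flat on the tray floor, its top towards the end stop (angle between tall_pack's own z axis and vertical between 1.49 and 1.65 rad and angle between tall_pack's own x axis and vertical above 3.03 rad and height (world z) of pack_mid between 0.018 and 0.034 m), for 0.2 s.
At the end, for the whole second after the job is handed in: The tall pack lies flat on the tray floor (within 4.5 degrees, former front face up), at rest, its top face within 5 mm of the end stop and square to it within 4.5 degrees; the short pack still stands; it, tape, cup and receiver are within 15 mm of their starts (all of step 1 and x of pack_top in the frame of tray between 0.085 and 0.094 m and angle between the z axis of tall_pack and the x axis of tray, either way round below 0.08 rad and linear speed of tall_pack below 0.02 m/s and angle between short_pack's own z axis and vertical below 0.1 rad and distance of each of short_pack, tape, cup, receiver from where it was at the start of the episode below 0.015 m); the robot touches nothing.
It fails at once if the tall pack is lifted or carried off the tray floor (height (world z) of pack_mid above 0.066 m or (angle between tall_pack's own z axis and vertical above 1.3 rad and height (world z) of pack_mid above 0.048 m)).
It fails at once if the short pack is tipped (angle between short_pack's own z axis and vertical above 0.3 rad).
It fails at once if the short pack, tape, cup or receiver is shifted more than 15 mm (distance of any of short_pack, tape, cup, receiver from where it was at the start of the episode above 0.015 m).
It also fails if it takes over 38 s, if anything falls off the work surface, if the arm or the gripper's body presses on something with over 40 N, if the wrist force passes 120 N, or if a joint passes its speed limit or range.

## Working session

There is one attempt and no reset: what is moved stays moved. The work goes in short steps, Python scripts to look and compute and a tool call to move; the robot and the scene stay as the last step left them, time stands still between calls to the robot, and variables do not carry over. Pictures are saved under pics/ and viewed, at most 10 in all, crops included, and the job is handed in when it is done.

Besides the shell and the picture viewer there is one more tool, called as name(argument=value, ...), one argument or row to a line, values as JSON. apply_moves: Moves the arm, as the interface text tells. Its arguments: {"type":"object","properties":{"rows":{"type":"array"},"force":{"type":"number"}},"required":["rows"]}

```bash
mkdir -p pics; cat > h.py <<'E'
import numpy as np,cv2
from workcell import env,imaging,ticket
def grab(n):
    d=imaging.read_camera(n); np.savez('pics/'+n+'.npz',**{k:np.array(v) for k,v in d.items()}); return d
def world(d,u,v,z=None):
    K=d['camera_matrix'];k=float(d['k1']);V=np.array(d['view'])
    p=cv2.undistortPoints(np.array([[[u,v]]],float),K,np.array([k,0,0,0,0.]))[0,0]
    R=V[:3,:3].T;c=-R@V[:3,3];r=R@np.array([p[0],p[1],1])
    if z is None:return c+r*float(d['z_map'][int(round(v)),int(round(u))])
    return c+r*(z-c[2])/r[2]
E
python3 - <<'E'
from h import *
for n in('top','side'):
    d=grab(n);cv2.imwrite(f'pics/{n}1.png',d['color'])
    print(n,d['camera_matrix'],d['k1'],d['view'])
s=env.get_state();print(s)
E
```

```text
top [[570.61026752   0.         314.93246606]
 [  0.         570.61026752 237.25241306]
 [  0.           0.           1.        ]] -0.150339477406718 [[ 1.33963639e-03 -9.99938178e-01  1.10383417e-02 -3.31832502e-01]
 [-9.87124213e-01 -3.08789378e-03 -1.59925776e-01  5.32038081e-01]
 [ 1.59949974e-01 -1.06819720e-02 -9.87067324e-01  1.46024979e+00]
 [ 0.00000000e+00  0.00000000e+00  0.00000000e+00  1.00000000e+00]]
side [[479.76758313   0.         316.59962639]
 [  0.         479.76758313 237.70348771]
 [  0.           0.           1.        ]] 0.0032480426234401502 [[-0.99828878 -0.05826091 -0.00501821  0.50953316]
 [-0.03022346  0.58752397 -0.80864215  0.28174432]
 [ 0.05006055 -0.80710672 -0.58827943  0.80452912]
 [ 0.          0.          0.          1.        ]]
{'clock': 0.1, 'joint_pos': array([-1.46758670e+00,  3.13942661e-01,  4.51236567e-02,  1.30362188e+00,
        1.47429176e-05,  1.43118885e+00]), 'qvel': array([ 0.0035107 , -0.00186995,  0.00181328,  0.0005041 ,  0.00113787,
        0.00022834]), 'tau': array([ 4.52131731e-03, -4.81726062e+01,  2.99243474e+01,  1.26649736e-02,
       -2.38806939e-05,  2.22803259e-06]), 'tcp_pos': array([ 0.138196  , -0.55768358,  0.23050088]), 'orientation': array([-8.22007842e-04,  9.92638695e-01,  1.21110464e-01,  2.23339863e-05]), 'wrist_force': array([-0.13762556, -0.06782806, -0.74985642]), 'ft_torque': array([0.02381019, 0.03252341, 0.04210172]), 'grip_force': 0.0, 'finger_gap': 0.08538319691447567}
```

View pics/top1.png

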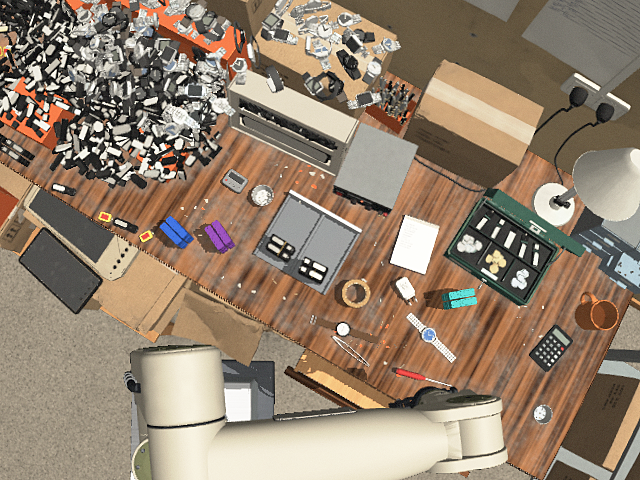

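View pics/side1.png

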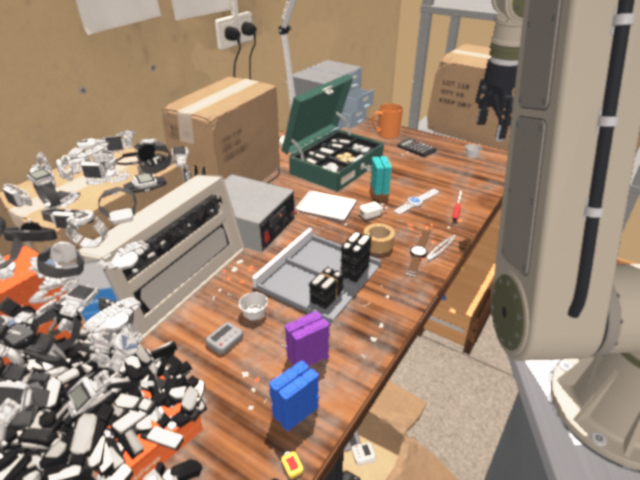

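The top view shows the tray centred near (307,242). The tall pack is in the right lane near (312,268), the short pack at (280,247) and the tape at (355,292). I'll enlarge this area.

```bash
python3 - <<'E'
from h import *
d=np.load('pics/top.npz')
c=d['color'][175:315,230:385]
cv2.imwrite('pics/crop1.png',cv2.resize(c,None,fx=4,fy=4,interpolation=cv2.INTER_CUBIC))
# height map stats: points on pack top
V=d['view'];vv,uu=np.mgrid[175:315,230:385]
p=cv2.undistortPoints(np.stack([uu,vv],-1).reshape(-1,1,2).astype(float),d['camera_matrix'],np.array([float(d['k1']),0,0,0,0.]))[:,0]
P=np.c_[p,np.ones(len(p))]*d['z_map'][175:315,230:385].reshape(-1,1)
W=(P-V[:3,3])@V[:3,:3]
for lo,hi in((.08,.1),(.05,.064),(.027,.04)):
    m=(W[:,2]>lo)&(W[:,2]<hi)
    q=W[m];print(lo,len(q))
    n,l,st,ce=cv2.connectedComponentsWithStats(m.reshape(140,155).astype('uint8'))
    for i in range(1,n):
        if st[i,4]>40:
            q=W[(l==i).ravel()];print(st[i],q.mean(0).round(4),cv2.minAreaRect((q[:,:2]*1000).astype('float32')))
E
```

```text
0.08 1556
[ 103    0   52   33 1138] [ 0.6578 -0.4554  0.0925] ((649.2739868164062, -443.47259521484375), (133.51002502441406, 85.59659576416016), 89.26675415039062)
[ 68  82  30  26 412] [ 0.4432 -0.3241  0.0892] ((443.4523010253906, -323.7088623046875), (68.48599243164062, 41.67582702636719), 63.3403434753418)
0.05 494
[ 35  59  29  27 400] [ 0.5046 -0.2368  0.0572] ((504.6717224121094, -236.85719299316406), (72.01786804199219, 42.87722396850586), 56.665016174316406)
0.027 735
[ 59  15  73  43 258] [ 0.606  -0.3578  0.0312] ((606.2364501953125, -356.8354187011719), (219.98281860351562, 11.355140686035156), 60.124298095703125)
[142  32  13  12  41] [ 0.6021 -0.5037  0.0353] ((601.7670288085938, -499.7625732421875), (40.72504425048828, 17.213024139404297), 68.4632797241211)
[112 105  28  28 290] [ 0.3851 -0.4364  0.0352] ((385.59075927734375, -437.40142822265625), (71.66434478759766, 71.40182495117188), 89.93771362304688)
```

View pics/crop1.png

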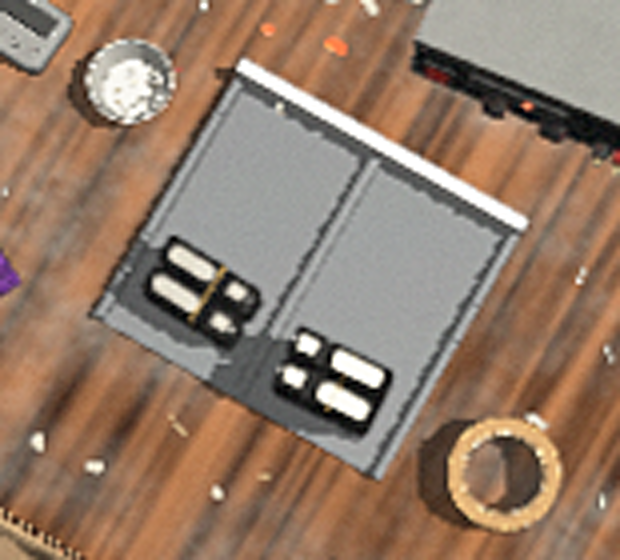

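The crop puts the stop's ends at (240,65) and (525,220), and the tray's front corners at (95,315) and (375,475). The tall pack sits at the front of the right lane, with the tape to the right at (505,475). I'll check the tray pose and work out the approach.

```bash
cat >> h.py <<'E'
from scipy.spatial.transform import Rotation as Ro
def go(xyz,yaw):
    s=env.get_state();q=s['orientation'];R=Ro.from_quat(np.r_[q[1:],q[0]])
    y=np.radians(yaw);T=Ro.from_matrix(np.array([[np.cos(y),np.sin(y),0],[np.sin(y),-np.cos(y),0],[0,0,-1.]]))
    print('xyz',(R.inv().apply(np.array(xyz)-s['tcp_pos'])*1000).round(1),'turn',(R.inv()*T).as_rotvec().round(3),'tcp',s['tcp_pos'].round(4),'t',s['clock'],s['wrist_force'].round(1),s['finger_gap'])
E
python3 - <<'E'
from h import *
d=np.load('pics/top.npz')
C={n:world(d,230+u/4-.375,175+v/4-.375,z)[:2] for n,u,v,z in(('fl',95,315,.014),('fr',375,475,.014),('sl',240,63,.03),('sr',526,220,.03))}
print(C,np.linalg.norm(C['fl']-C['fr']),np.linalg.norm(C['sl']-C['sr']))
for a,b in(('fr','fl'),('sr','sl'),('fl','sl'),('fr','sr')):print(a,b,np.degrees(np.arctan2(*(C[b]-C[a])[::-1])))
print(sum(C.values())/4)
go((.387,-.296,.231),153)
E
```

```text
{'fl': array([ 0.49343485, -0.16597072]), 'fr': array([ 0.38692792, -0.35358732]), 'sl': array([ 0.66323281, -0.26225896]), 'sr': array([ 0.55620301, -0.45431864])} 0.2157399266622711 0.21986882413384087
fr fl 60.41711809845225
sr sl 60.87022750893083
fl sl -29.556504407816572
fr sr -30.755805708311865
[ 0.52494964 -0.30903391]
xyz [ 3.044e+02 -1.942e+02 -1.000e-01] turn [-0.000e+00 -2.000e-03 -2.428e+00] tcp [ 0.1382 -0.5577  0.2305] t 0.1 [-0.1 -0.1 -0.7] 0.08538319691447567
```

apply_moves(
  rows=[
    {"xyz": [304,-194,0],"turn": [0,0,-2.428],"grip": 0.4},
    {"xyz": [304,-194,0],"turn": [0,0,-2.428],"grip": 0.4},
    {"xyz": [304,-194,0],"turn": [0,0,-2.428],"grip": 0.4},
    {"xyz": [304,-194,0],"turn": [0,0,-2.428],"grip": 0.4},
    {"xyz": [304,-194,0],"turn": [0,0,-2.428],"grip": 0.4},
    {"xyz": [304,-194,0],"turn": [0,0,-2.428],"grip": 0.4},
    {"xyz": [304,-194,0],"turn": [0,0,-2.428],"grip": 0.4},
    {"xyz": [304,-194,0],"turn": [0,0,-2.428],"grip": 0.4},
    {"xyz": [304,-194,0],"turn": [0,0,-2.428],"grip": 0.4},
    {"xyz": [304,-194,0],"turn": [0,0,-2.428],"grip": 0.4},
    {"xyz": [304,-194,0],"turn": [0,0,-2.428],"grip": 0.4},
    {"xyz": [304,-194,0],"turn": [0,0,-2.428],"grip": 0.4},
  ],
)

```text
clock: 1.1
tcp_pos: [0.3871, -0.2957, 0.2309]
orientation: [-0.0, 0.641, 0.768, 0.0]
wrist_force: [0.2, 0.3, 0.9]
finger_gap: 0.0339
grip_force: 0.0
```

```bash
python3 -c "
from h import *
go((.387,-.296,.231),153)"
```

```text
xyz [-0.3 -0.1 -0.1] turn [-0.    -0.001 -0.919] tcp [ 0.3871 -0.2957  0.2309] t 1.1 [0.2 0.3 0.9] 0.03394256064698753
```

apply_moves(
  rows=[
    {"xyz": [0,0,0],"turn": [0,0,-0.919],"grip": 0.4},
    {"xyz": [0,0,0],"turn": [0,0,-0.919],"grip": 0.4},
    {"xyz": [0,0,0],"turn": [0,0,-0.919],"grip": 0.4},
    {"xyz": [0,0,40],"turn": [0,0,-0.919],"grip": 0.4},
    {"xyz": [0,0,60],"turn": [0,0,-0.919],"grip": 0.4},
    {"xyz": [0,0,80],"turn": [0,0,-0.919],"grip": 0.4},
    {"xyz": [0,0,90],"turn": [0,0,-0.919],"grip": 0.4},
    {"xyz": [0,0,90],"turn": [0,0,-0.919],"grip": 0.4},
    {"xyz": [0,0,90],"turn": [0,0,-0.919],"grip": 0.4},
    {"xyz": [0,0,90],"turn": [0,0,-0.919],"grip": 0.4},
  ],
)

```text
clock: 1.93
tcp_pos: [0.3865, -0.2967, 0.1411]
orientation: [-0.0, 0.238, 0.971, 0.0]
wrist_force: [-0.4, 0.3, 0.4]
finger_gap: 0.0344
grip_force: 0.0
```

```bash
python3 -c "
from h import *
d=grab('wrist');cv2.imwrite('pics/w1.png',d['color'])
go((.387,-.296,.068),153)"
```

```text
xyz [ 0.2  0.9 73.4] turn [-0.    0.   -0.01] tcp [ 0.3868 -0.2969  0.1414] t 1.9833 [-0.3  0.1  0.8] 0.03450176561726786
```

View pics/w1.png

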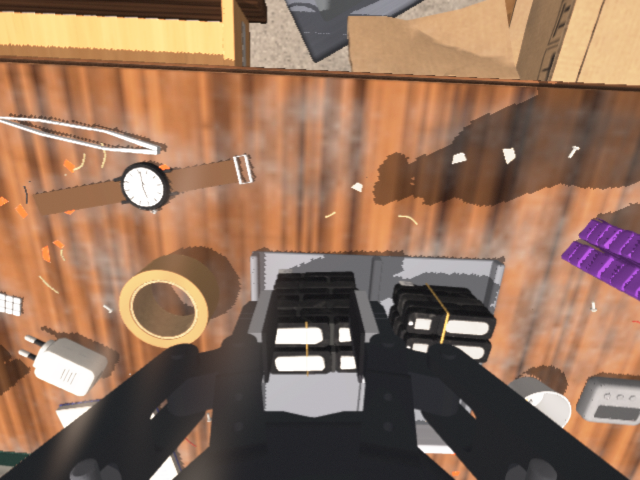

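The wrist view shows the pack at (315,320), centred between the fingers at about (258,320) and (370,320). So the alignment is good. Next I'll descend and approach.

apply_moves(
  rows=[
    {"xyz": [0,1,25],"turn": [0,0,0],"grip": 0.4},
    {"xyz": [0,1,50],"turn": [0,0,0],"grip": 0.4},
    {"xyz": [0,1,73],"turn": [0,0,0],"grip": 0.4},
    {"xyz": [-5,1,73],"turn": [0,0,0],"grip": 0.4},
    {"xyz": [-15,1,73],"turn": [0,0,0],"grip": 0.4},
    {"xyz": [-22,1,73],"turn": [0,0,0],"grip": 0.4},
    {"xyz": [-26,1,73],"turn": [0,0,0],"grip": 0.4},
    {"xyz": [-30,1,73],"turn": [0,0,0],"grip": 0.4},
    {"xyz": [-34,1,73],"turn": [0,0,0],"grip": 0.4},
    {"xyz": [-38,1,73],"turn": [0,0,0],"grip": 0.4},
    {"xyz": [-42,1,73],"turn": [0,0,0],"grip": 0.4},
  ],
)

```text
clock: 2.9
tcp_pos: [0.4248, -0.3155, 0.0687]
orientation: [0.0, 0.238, 0.971, -0.0]
wrist_force: [-0.2, -0.2, 0.5]
finger_gap: 0.0341
grip_force: 0.4
```

```bash
python3 -c "
from h import *
d=grab('side');cv2.imwrite('pics/s2.png',cv2.resize(d['color'][150:350,220:440],None,fx=3,fy=3))
go((.387,-.296,.068),153)"
```

```text
xyz [43.5  0.   0.6] turn [-0.     0.002 -0.009] tcp [ 0.4255 -0.3161  0.0687] t 2.95 [ 0.8 -0.6  0.4] 0.03426900030498117
```

View pics/s2.png

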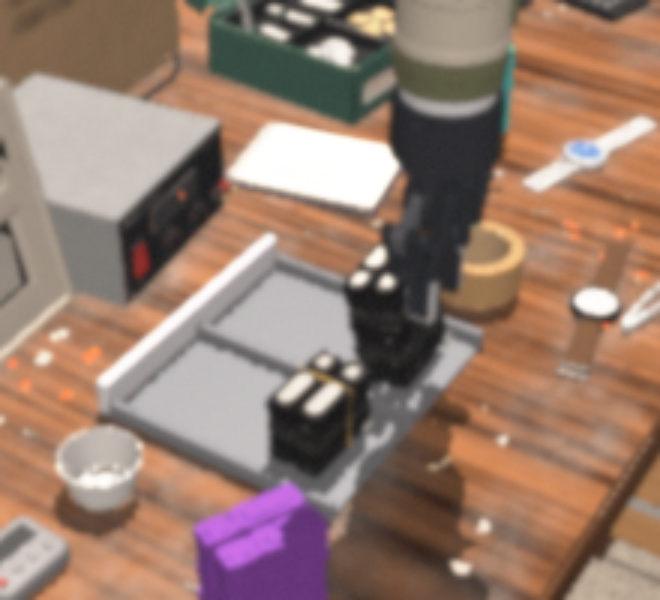

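The side view shows the fingers at (425,290) behind the tall pack. Its top is already tilting towards the stop and its base hasn't moved. I'll keep pushing.

apply_moves(
  rows=[
    {"xyz": [-5,0,0],"turn": [0,0,0],"grip": 0.4},
    {"xyz": [-10,0,0],"turn": [0,0,0],"grip": 0.4},
    {"xyz": [-15,0,0],"turn": [0,0,0],"grip": 0.4},
    {"xyz": [-20,0,0],"turn": [0,0,0],"grip": 0.4},
    {"xyz": [-25,0,0],"turn": [0,0,0],"grip": 0.4},
    {"xyz": [-30,0,0],"turn": [0,0,0],"grip": 0.4},
    {"xyz": [-34,0,0],"turn": [0,0,0],"grip": 0.4},
    {"xyz": [-34,0,0],"turn": [0,0,0],"grip": 0.4},
    {"xyz": [-34,0,0],"turn": [0,0,0],"grip": 0.4},
    {"xyz": [-34,0,0],"turn": [0,0,0],"grip": 0.4},
  ],
)

```text
clock: 3.78
tcp_pos: [0.4544, -0.3308, 0.0682]
orientation: [-0.0, 0.238, 0.971, 0.0]
wrist_force: [-0.0, 0.7, 0.1]
finger_gap: 0.0344
grip_force: 0.0
```

```bash
python3 -c "
from h import *
d=grab('side');cv2.imwrite('pics/s3.png',cv2.resize(d['color'][150:350,220:440],None,fx=3,fy=3))
go((.387,-.296,.068),153)"
```

```text
xyz [75.8 -0.2  0.2] turn [ 0.    -0.    -0.009] tcp [ 0.4543 -0.3308  0.0682] t 3.8333 [ 0.  -0.4 -0.6] 0.03413585807246863
```

View pics/s3.png

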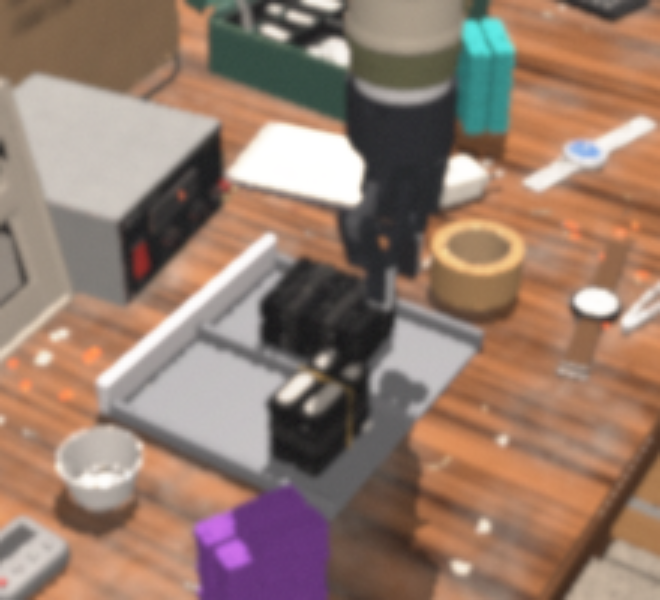

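The tall pack now lies flat at (325,310), with its top towards the stop. The short pack still stands. I'll back off and measure the gap.

apply_moves(
  rows=[
    {"xyz": [20,0,0],"turn": [0,0,0],"grip": 0.4},
    {"xyz": [40,0,0],"turn": [0,0,0],"grip": 0.4},
    {"xyz": [50,0,0],"turn": [0,0,0.05],"grip": 0.4},
    {"xyz": [50,0,0],"turn": [0,0,0.05],"grip": 0.4},
  ],
)

```text
clock: 4.17
tcp_pos: [0.4079, -0.3061, 0.0681]
orientation: [-0.001, 0.263, 0.965, 0.001]
wrist_force: [0.2, 0.3, 0.1]
finger_gap: 0.0342
grip_force: 0.0
```

```bash
cat >> h.py <<'E'
O=np.array([.5245,-.3094]);a=np.radians(-29.8);U=np.array([[np.cos(a),np.sin(a)],[-np.sin(a),np.cos(a)]])
def meas(n='top'):
    d=grab(n);V=d['view'];vv,uu=np.mgrid[0:480,0:640]
    p=cv2.undistortPoints(np.stack([uu,vv],-1).reshape(-1,1,2).astype(float),d['camera_matrix'],np.array([float(d['k1']),0,0,0,0.]))[:,0]
    W=(np.c_[p,np.ones(len(p))]*d['z_map'].reshape(-1,1)-V[:3,3])@V[:3,:3]
    T=(W[:,:2]-O)@U.T*1000
    for nm,(x0,x1,y0,y1,z0,z1) in dict(tall=(-95,97,-104,-4,.041,.054),short=(-98,88,6,104,.05,.064),stop=(82,110,-105,105,.025,.037)).items():
        m=(T[:,0]>x0)&(T[:,0]<x1)&(T[:,1]>y0)&(T[:,1]<y1)&(W[:,2]>z0)&(W[:,2]<z1)
        t=T[m];print(nm,m.sum(),t.mean(0).round(1),W[m,2].mean().round(4),np.percentile(t,[1,99],axis=0).round(1).tolist(),cv2.minAreaRect(t.astype('float32')))
E
python3 -c "
from h import *
meas()
go((*(O+U.T@np.array([-.075,-.052])),.015),150.2)"
```

```text
tall 356 [ 24.7 -51.3] 0.0465 [[-1.9, -81.5], [45.2, -15.5]] ((19.423377990722656, -48.825016021728516), (52.58185577392578, 67.59881591796875), 2.918651580810547)
short 193 [-51.2  70.2] 0.0576 [[-73.4, 51.1], [-31.3, 87.3]] ((-51.93890380859375, 70.02953338623047), (36.61056900024414, 43.390167236328125), 85.556884765625)
stop 286 [94.7 -0.1] 0.0302 [[89.5, -102.4], [100.4, 102.1]] ((94.76122283935547, -0.1341400146484375), (208.95306396484375, 11.921911239624023), 89.89460754394531)
xyz [-25.9   3.7  53.4] turn [ 0.    -0.    -0.009] tcp [ 0.4094 -0.3073  0.0684] t 4.2167 [ 1.1 -0.1 -0.1] 0.03424045244230663
```

apply_moves(
  rows=[
    {"xyz": [0,3,20],"turn": [0,0,-0.009],"grip": 0.4},
    {"xyz": [0,3,40],"turn": [0,0,-0.009],"grip": 0.4},
    {"xyz": [0,3,53],"turn": [0,0,-0.009],"grip": 0.4},
    {"xyz": [-15,3,53],"turn": [0,0,-0.009],"grip": 0.4},
    {"xyz": [-30,3,53],"turn": [0,0,-0.009],"grip": 0.4},
    {"xyz": [-42,3,53],"turn": [0,0,-0.009],"grip": 0.4},
    {"xyz": [-48,3,53],"turn": [0,0,-0.009],"grip": 0.4},
    {"xyz": [-54,3,53],"turn": [0,0,-0.009],"grip": 0.4},
    {"xyz": [-60,3,53],"turn": [0,0,-0.009],"grip": 0.4},
    {"xyz": [-66,3,53],"turn": [0,0,-0.009],"grip": 0.4},
    {"xyz": [-72,3,53],"turn": [0,0,-0.009],"grip": 0.4},
    {"xyz": [-78,3,53],"turn": [0,0,-0.009],"grip": 0.4},
  ],
)

```text
clock: 5.22
tcp_pos: [0.4793, -0.3449, 0.0152]
orientation: [-0.0, 0.257, 0.966, -0.0]
wrist_force: [-1.2, 1.4, -0.1]
finger_gap: 0.034
grip_force: 0.4
```

```bash
python3 -c "
from h import *
meas()
go((*(O+U.T@np.array([-.006,-.052])),.015),150.2)"
```

```text
h.py:24: RuntimeWarning: Mean of empty slice.
  t=T[m];print(nm,m.sum(),t.mean(0).round(1),W[m,2].mean().round(4),np.percentile(t,[1,99],axis=0).round(1).tolist(),cv2.minAreaRect(t.astype('float32')))
  ret = um.true_divide(
  ret = ret.dtype.type(ret / rcount)
Traceback (most recent call last):
  File "h.py", line 24, in meas
    t=T[m];print(nm,m.sum(),t.mean(0).round(1),W[m,2].mean().round(4),np.percentile(t,[1,99],axis=0).round(1).tolist(),cv2.minAreaRect(t.astype('float32')))
                                                                      ~~~~~~~~~~~~~^^^^^^^^^^^^^^^^^
IndexError: index -1 is out of bounds for axis 0 with size 0
```

apply_moves(
  rows=[
    {"xyz": [-3,0,0],"turn": [0,0,0],"grip": 0.4},
    {"xyz": [-6,0,0],"turn": [0,0,0],"grip": 0.4},
    {"xyz": [-8,0,0],"turn": [0,0,0],"grip": 0.4},
    {"xyz": [-10,0,0],"turn": [0,0,0],"grip": 0.4},
    {"xyz": [-12,0,0],"turn": [0,0,0],"grip": 0.4},
    {"xyz": [-13,0,0],"turn": [0,0,0],"grip": 0.4},
    {"xyz": [-13,0,0],"turn": [0,0,0],"grip": 0.4},
  ],
)

```text
clock: 5.85
tcp_pos: [0.4906, -0.3514, 0.0154]
orientation: [0.0, 0.257, 0.966, -0.0]
wrist_force: [-0.1, -0.3, -0.4]
finger_gap: 0.0344
grip_force: 0.1
```

```bash
python3 -c "
from h import *
go((*(O+U.T@np.array([-.006,-.052])),.015),150.2)"
```

```text
xyz [-2.5  1.3  0.4] turn [-0.     0.001 -0.001] tcp [ 0.4906 -0.3514  0.0154] t 5.85 [-0.1 -0.3 -0.4] 0.03444461429241672
```

Next come 1 mm steps until the force rises.

apply_moves(
  rows=[
    {"xyz": [-1,0,0],"turn": [0,0,0],"grip": 0.4},
    {"xyz": [-2,0,0],"turn": [0,0,0],"grip": 0.4},
    {"xyz": [-3,0,0],"turn": [0,0,0],"grip": 0.4},
    {"xyz": [-3,0,0],"turn": [0,0,0],"grip": 0.4},
  ],
)

```text
clock: 6.18
tcp_pos: [0.4916, -0.3519, 0.0151]
orientation: [-0.001, 0.258, 0.966, 0.0]
wrist_force: [-3.8, 1.8, 4.5]
finger_gap: 0.0345
grip_force: 2.7
```

apply_moves(
  rows=[
    {"xyz": [-1,0,0],"turn": [0,0,0],"grip": 0.4},
    {"xyz": [-2,0,0],"turn": [0,0,0],"grip": 0.4},
    {"xyz": [-2,0,0],"turn": [0,0,0],"grip": 0.4},
  ],
)

```text
clock: 6.43
tcp_pos: [0.4916, -0.3519, 0.0151]
orientation: [-0.003, 0.258, 0.966, 0.001]
wrist_force: [-10.3, 3.7, 8.5]
finger_gap: 0.034
grip_force: 5.4
```

The pack is against the stop: the force is rising and it has stopped moving. I'll back off and verify.

apply_moves(
  rows=[
    {"xyz": [5,0,0],"turn": [0,0,0],"grip": 0.4},
    {"xyz": [25,0,0],"turn": [0,0,0],"grip": 0.4},
    {"xyz": [60,0,0],"turn": [0,0,0],"grip": 0.4},
    {"xyz": [90,0,-30],"turn": [0,0,0],"grip": 0.4},
    {"xyz": [120,0,-70],"turn": [0,0,0],"grip": 0.4},
    {"xyz": [150,0,-100],"turn": [0,0,0],"grip": 0.4},
    {"xyz": [150,0,-130],"turn": [0,0,0],"grip": 0.4},
    {"xyz": [150,0,-130],"turn": [0,0,0],"grip": 0.4},
  ],
)

```text
clock: 7.1
tcp_pos: [0.3657, -0.2806, 0.1518]
orientation: [0.004, 0.258, 0.966, -0.003]
wrist_force: [1.3, -0.8, 1.0]
finger_gap: 0.0344
grip_force: 0.0
```

```bash
python3 -c "
from h import *
meas()
d=np.load('pics/top.npz');cv2.imwrite('pics/t4.png',cv2.resize(d['color'][175:315,230:385],None,fx=4,fy=4))"
```

```text
tall 736 [ 46.4 -51.4] 0.0467 [[5.3, -84.6], [88.4, -18.1]] ((47.48310852050781, -51.32876205444336), (85.63848114013672, 69.6947250366211), 0.46909013390541077)
short 263 [-49.9  63. ] 0.0574 [[-73.6, 20.4], [-31.4, 87.5]] ((-53.29407501220703, 54.06348419189453), (68.73836517333984, 42.98786544799805), 86.68251037597656)
stop 254 [95.1  7.2] 0.0304 [[89.5, -102.5], [100.2, 102.4]] ((94.74990844726562, -0.060638427734375), (11.98379135131836, 209.06922912597656), 0.08454477041959763)
```

View pics/t4.png

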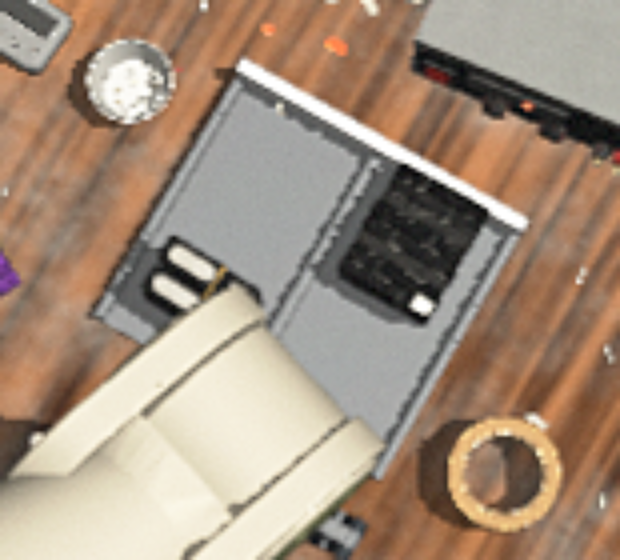

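The tall pack, at (415,245), lies flat and flush against the stop: its far face is at about 89–90 mm and it is square to within 0.5°. The other objects haven't moved, so I'm handing in.

```bash
python3 -c "
from h import *
print(ticket.hand_in())"
```

```text
the job is handed in; nothing more can be done
None
```

The job is handed in (no verdict was returned): the tall pack lies flat against the end stop, square to within about 0.5°, the short pack is standing, and the last top view shows nothing else moved.

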